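# Take the cup plate off the cup sealer and put it away

### The job

Take the cup plate with the orange tab off the cup sealer: squeeze its sprung tab inward and, keeping it squeezed, lift the plate free of the carriage. In the plate rack the tab goes to the closed back, where there is no room for fingers, so lay the plate flat on the free worktop, let go, and take it again by its other end; then lower it by hand onto the two plates in the rack, turned like them (tab in the back pocket), let go, and press on it from above to feel that it lies flat. Leave the jigger, the beaker and the timer where they stand and the two other plates in the rack.

Things in the scene. Friction and masses are not known exactly. Their poses are not given: they have to be found in the camera images.
- plate: the cup plate to put away: aluminium, 110 x 110 x 15 mm, 0.22 kg, loose, a round 74 mm through hole in its middle, an orange tab in the middle of its -x edge, two lugs on its +x edge. Origin: centre of the underside, z up. Starts level in the sealer's carriage at sealer (0, 0, 65 mm), axes parallel to the sealer's. An end can be pinched with one finger in the hole and one outside.
- tab (a joint): travel of the orange tab in m, along the plate's +x (toward the hole): 0 sprung out, 0.007 fully in; spring 3 N at 0, 9 N fully in. Two low wings on the tab (to y = +-33 mm) hook under keepers at the front of the carriage; past 0.005 they are clear of them.
- tab_face (a point): middle of the outer face of the tab, at plate (-64, 0, 7.5 mm) when out; moves with the tab. Axes as the plate's. The face is 32 mm wide (y) and 14 mm high and stands 9 mm outside the plate's edge.
- tab_wall (a point): point of the hole's wall behind the tab, at plate (-37, 0, 7.5 mm); the wall is upright and flat there for 19 mm. Tab and wall pinched together: 27 mm wide, 20 mm with the tab fully in.
- lug_edge (a point): middle of the plate's plain +x edge, at plate (55, 0, 7.5 mm); upright and free for 52 mm between the lugs. The rim here is 18 mm wide, from this edge to the hole's wall at x = 37 mm. The lugs (20 mm wide, 7 mm long, 6 mm thick at the underside) sit at y = +-36 mm.
- sealer: the cup sealer, fixed: dark carriage drawn out in front of a white head with a film roll. Origin: on the worktop below the carriage's middle; -x its front, z up. Runners 160 mm wide (y), carriage 136 mm long, both to z = 78 mm; open below the hole down to 20 mm. Head: x = 75 to 215 mm, 180 mm wide, 285 mm high with the roll, a lever on its +y side to 311 mm.
- carriage (a point): middle of the carriage ledge on which the plate lies, sealer (0, 0, 65 mm), axes as the sealer's. Walls stand 2 mm round the plate, 13 mm high; in front they are cut away over y = +-24 mm, down to the base, so a finger can come down before the tab.
- rear_lip (a point): lip at the back of the carriage, sealer (57.5, 0, 71 mm); both lugs sit 4.5 mm under it with 1.5 mm of play in height. So, with the tab in, raise the tab end first, by about 16 mm (0.14 rad about the lug end), then draw the plate 10 mm to the sealer's front, then lift.
- plate_rack: steel plate rack, fixed. Origin: on the worktop below the stack's middle; -x its open front, +x its closed back, z up. Outer size x -66 to 78, y -67 to 67 mm. Walls to z = 60 mm with lips flared out to 71 mm; inner faces at x, y = +-57.5 mm (2.5 mm round a plate). Front open over y = +-49 mm; the back has a pocket for the tab, 76 mm wide, to x = 68 mm.
- rack_place (a point): where the underside's centre of the plate must lie: on the two plates in the rack, rack (0, 0, 38 mm). Axes as the rack's; the plate lies turned half round, its own +x (lugs) to the rack's front -x, its tab to the back.
- plate_mid: upper plate in the rack (blue tab, 77 mm hole, same outline), loose; stays. Origin: centre of the underside, rack (0, 0, 23 mm); its top is at 38 mm. Axes as the rack's.
- plate_low: lower plate in the rack (green tab, 80 mm hole, same outline), loose; stays. Origin: centre of the underside, rack (0, 0, 8 mm). Axes as the rack's.
- microwave_wall (a point): foot of the flat microwave wall that faces the robot, fixed, axes as the world's. The wall is 0.28 m high and runs straight: 180 mm to the left (+y) it is 32 mm nearer (-x) than here, 175 mm to the right 31 mm farther. A panel with dials juts out at its left end, to 230 mm left. The worktop before it ends at world x = 0.37 m.
- jigger: steel double measure, 45 mm across, 78 mm high, loose, upright on the worktop. Origin: centre of the underside. Not to be moved.
- beaker: small clear beaker, 48 mm across, 60 mm high, loose, on the worktop. Origin: centre of the underside. Not to be moved.
- timer: white kitchen timer, 27 mm (x) by 68 mm (y) by 66 mm high, loose, on the worktop. Origin: centre of the underside. Not to be moved.

How it is judged:
On the way, in this order (a step that is already met when the one before it is completed fails the run):
1. the tab is squeezed in while the plate still lies in the carriage (value of joint tab above 0.005 m and contact force between the fingers and plate above 2 N and z of plate in the frame of sealer below 0.07 m and horizontal distance between plate and sealer below 0.008 m), for 0.1 s.
2. the plate is lifted free of the carriage in the hand, the tab still squeezed (z of plate in the frame of sealer above 0.105 m and contact force between the fingers and plate above 1 N and value of joint tab above 0.003 m), for 0.1 s.
3. the plate lies flat on the worktop, let go (height (world z) of plate below 0.006 m and angle between plate's own z axis and vertical below 0.05 rad and contact force between the fingers and plate below 0.2 N and linear speed of plate below 0.02 m/s), for 0.3 s.
4. the plate is lowered by hand into the rack, its tab to the back (within 12 mm of lying on the stack) (contact force between the fingers and plate above 1 N and z of plate in the frame of plate_rack below 0.05 m and x of plate in the frame of plate_rack between -0.008 and 0.008 m and y of plate in the frame of plate_rack between -0.008 and 0.008 m and x of tab_face in the frame of plate_rack above 0.045 m), for 0.05 s.
5. the plate lies on the stack, let go (contact force between the fingers and plate below 0.2 N and z of plate in the frame of plate_rack below 0.0405 m and angle between plate's own z axis and vertical below 0.03 rad and x of plate in the frame of plate_rack between -0.006 and 0.006 m and y of plate in the frame of plate_rack between -0.006 and 0.006 m and x of tab_face in the frame of plate_rack above 0.05 m), for 0.2 s.
6. the plate is pressed from above with more than 3 N as it lies on the stack (contact force between the fingers and plate above 3 N and height (world z) of the grasp point above 0.064 m and z of plate in the frame of plate_rack below 0.0405 m and value of joint tab below 0.003 m), for 0.1 s.
At the end, for the whole second after the job is handed in: The plate lies flat on the two other plates in the rack (within 2.5 mm in height, 6 mm sideways, tilt under 0.03 rad), square to the rack (within 0.06 rad), its tab sprung out in the pocket at the closed back; the other two plates lie in their places; the plate is let go and at rest (x of plate in the frame of plate_rack between -0.006 and 0.006 m and y of plate in the frame of plate_rack between -0.006 and 0.006 m and x of tab_face in the frame of plate_rack above 0.05 m and z of plate in the frame of plate_rack below 0.0405 m and angle between plate's own z axis and vertical below 0.03 rad and angle between the x axis of plate and the x axis of plate_rack, either way round below 0.06 rad and value of joint tab below 0.0015 m and linear speed of plate below 0.01 m/s and contact force between the fingers and plate below 0.1 N and z of plate_mid in the frame of plate_rack below 0.0255 m and z of plate_low in the frame of plate_rack below 0.0105 m and horizontal distance between each of plate_mid, plate_low and plate_rack below 0.008 m); the robot touches nothing.
It fails at once if the jigger, the beaker or the timer is shifted by more than 25 mm or knocked over (distance of any of jigger, beaker, timer from where it was at the start of the episode above 0.025 m or angle between any of jigger, beaker, timer's own z axis and vertical above 0.35 rad).
It also fails if it takes over 66 s, if anything falls off the work surface, if the arm or the gripper's body presses on something with over 40 N, if the wrist force passes 120 N, or if a joint passes its speed limit or range.

### The arm

A 6-joint arm with a two-finger parallel gripper is mounted at the origin on a cart in front of the work surface, level with it; the furniture and walls round the work are solid. World frame = base frame: x ahead of the robot, y to its left, z up, the work surface at z = 0. Lengths are in m, angles in rad, forces in N, time in s.
With the tool pointing down it reaches from about 0.375 to 0.975 m from the base axis. Payload 3.8 kg.
Tool frame: the origin (TCP) lies midway between the tips of the shut fingers; the grasp point (between the pads) lies 19 mm behind it; x points along the fingers, y is the direction in which the jaws open and shut, and the axes are right-handed (so a half turn about x gives the same grasp; the last joint's range is limited). The gripper opens to 88 mm and grips with 3 to 60 N. Pads are 18 mm wide; open, the fingers measure 123 mm over their backs; the gripper's body (75 mm by 187 mm) begins 45 mm behind the grasp point.
Start: joints at [1.305, 0.264, 1.604, -0, 1.274, -0.037], TCP at [0.153, 0.657, 0.239] pointing down, gripper open.
Joint ranges: [-2.63, 2.63], [-0.94, 2.18], [0.31, 2.57], [-1.31, 4.45], [0, 2.66], [-2.55, 2.55]. Speed limits (rad/s): [2.57, 2.57, 3.14, 3.14, 3.14, 3.14].

### API

Orientations are given as a rotation vector (axis times angle).
In Python, from cell import manip, inverse_kinematics, cams, order gives the robot as it stands. Calls block until the motion is done:
- manip.move_pose(position, orientation): joint-space move of the TCP to a pose.
- manip.move_linear(position, rate=0.15, rot=None): straight line of the TCP; rot=None keeps the orientation; rate is the mean speed in m/s.
- manip.set_joints(angles): joint-space move.
- manip.set_gripper(opening, force=None): finger opening in m; force is the grip in N (None keeps the last); returns when the fingers have stopped.
- manip.dwell(seconds).
- inverse_kinematics(position, orientation): joint angles nearest the present ones, or None.
- manip.state(): the state.
- cams.capture(name): name is "side" or "top"; returns a dict with "image" (480x640x3 uint8, blue, green, red), "z_map" (480x640 float32, m along the optical axis (not along the pixel's ray), 0 where there is no reading), "intrinsics" (3x3 intrinsics, pixels), "position" and "orientation" of the camera in the world. Camera axes: x right, y down, z forward; pixel columns grow to the right and rows downward; lengths in m; the calibration is good to about 2 mm. A picture is of the moment at which its call begins.
A pose or a line that the arm cannot do raises manip.IKError and nothing moves.
- order.close_job(): hands the job in, once; it reports no verdict.
The state is a dict: "clock": time; "joint_pos": joint angles; "joint_velocities": joint speeds; "tau": joint torques, N m; "tool_pos": TCP position; "tcp_rot": TCP orientation; "contact_force": force on the tool from outside, world axes, zero at the start; "moment": the same for the moment, N m; "gripper_width": finger opening in m.
Only numpy, scipy, OpenCV 4.12 (cv2) and the standard library are available. Lean on these libraries where they do the work, as an engineer would, in place of code of your own. Each camera call takes 0.05 s, during which the arm holds its last target. There are 200 camera calls.

## Working session

There is one attempt and no reset: what is moved stays moved. The work goes in short steps, each a Python script; the robot and the scene stay as the last script left them, time stands still between calls to the robot, and variables do not carry over. Pictures are saved under pics/ and viewed, about 8 in all and at most 12, crops included, and the job is handed in when it is done.

```bash
ls; mkdir -p pics; python3 - <<'E'
from cell import manip,cams
import cv2,numpy as np
for n in("side","top"):
    c=cams.capture(n); cv2.imwrite(f"pics/{n}0.png",c["image"]); np.savez(f"{n}0.npz",**{k:np.array(v) for k,v in c.items()})
    print(n,c["position"],c["orientation"],c["intrinsics"])
print(manip.state())
E
```

```text
pics
side [-0.0790511  -0.75665256  0.73639277] [-2.04970654  0.6393003  -0.35454692] [[512.70268351   0.         324.30148938]
 [  0.         512.70268351 242.27346882]
 [  0.           0.           1.        ]]
top [0.31518448 0.13753188 1.31142173] [-2.14583225  2.09275333 -0.19521742] [[510.77098626   0.         323.60864908]
 [  0.         510.77098626 246.65329708]
 [  0.           0.           1.        ]]
{'clock': 0.1, 'joint_pos': array([ 1.30509706e+00,  2.64654904e-01,  1.60521413e+00, -4.01313156e-05,
        1.27371920e+00, -3.69332298e-02]), 'joint_velocities': array([-0.00117754, -0.00234046, -0.0045692 ,  0.0004349 ,  0.0011049 ,
        0.00144351]), 'tau': array([ 1.87609257e-04, -5.03613210e+01, -3.58074439e+01,  7.31341797e-02,
        2.32190226e-02, -2.44160907e-05]), 'tool_pos': array([0.15294227, 0.65678903, 0.23754055]), 'tcp_rot': array([ 0.17804206,  1.5635875 , -0.18115564]), 'contact_force': array([ 0.28172783, -0.82460146, -0.18075606]), 'moment': array([0.02639021, 0.00473352, 0.001202  ]), 'gripper_width': 0.0881457118982785}
```

View pics/top0.png

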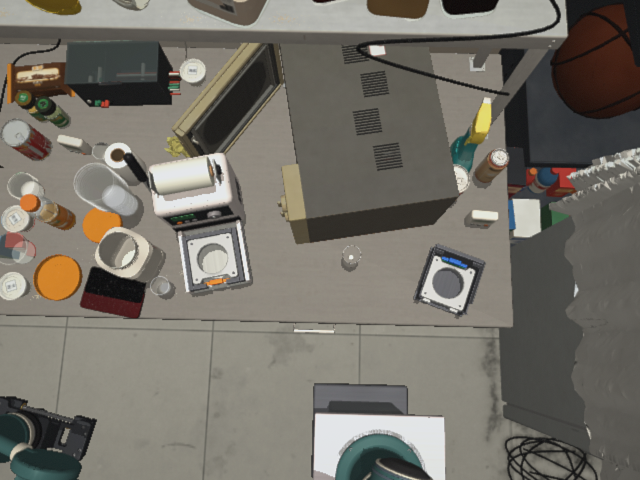

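View pics/side0.png

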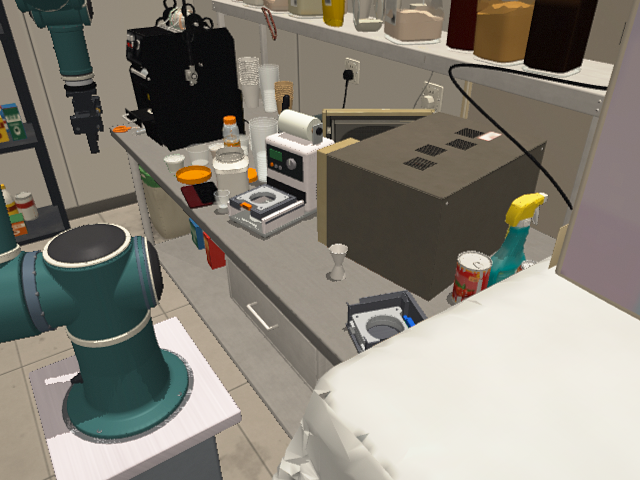

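```bash
cat > vis.py <<'E'
import numpy as np,cv2
from scipy.spatial.transform import Rotation as R
def load(n): return dict(np.load(n))
def cam(c): return R.from_rotvec(c["orientation"]).as_matrix(),np.array(c["position"]),np.array(c["intrinsics"])
def ray(c,u,v,z):
    r,p,K=cam(c); d=r@np.linalg.inv(K)@[u,v,1]; return p+d*(z-p[2])/d[2]
def proj(c,P):
    r,p,K=cam(c); q=K@r.T@(np.array(P)-p); return q[:2]/q[2]
def dpt(c,u,v):
    r,p,K=cam(c); return p+r@np.linalg.inv(K)@[u,v,1]*c["z_map"][int(v),int(u)]
def ortho(c,cx,cy,z,w=400,h=300,s=2.0):
    # col: +right=-y, row: down=-x ; s px per mm
    W=[(cx+a*h/2/s/1000,cy+b*w/2/s/1000,z) for a,b in((1,1),(1,-1),(-1,-1),(-1,1))]
    H=cv2.getPerspectiveTransform(np.float32([proj(c,p) for p in W]),np.float32([(0,0),(w,0),(w,h),(0,h)]))
    return cv2.warpPerspective(c["image"],H,(w,h),flags=cv2.INTER_CUBIC)
E
python3 - <<'E'
from vis import *
t=load("top0.npz");s=load("side0.npz")
np.set_printoptions(precision=4,suppress=True)
for n,u,v,z in(("plate",215,262,.08),("tab",217,283,.072),("rack",449,282,.038),("jig",351,256,.078),("beaker",161,287,.06),("timer",484,216,.066),("edge",300,322,0)): print(n,ray(t,u,v,z),"depth",dpt(t,u,v))
P=ray(t,215,262,.08);Q=ray(t,449,282,.038)
im=np.vstack([np.hstack([ortho(t,P[0],P[1],.08),ortho(s,P[0],P[1],.08)]),np.hstack([ortho(t,Q[0],Q[1],.038),ortho(s,Q[0],Q[1],.038)])])
cv2.imwrite("pics/ortho.png",im)
# microwave wall: points from depth below the front edge, height 0.05..0.2
r,p,K=cam(s); v,u=np.mgrid[0:480,0:640]; X=p+(np.stack([u,v,np.ones_like(u)],-1)@np.linalg.inv(K).T@r.T)*s["z_map"][...,None]
m=(X[...,2]>.05)&(X[...,2]<.25)&(X[...,0]>.5)&(X[...,0]<.72)&(X[...,1]>-.2)&(X[...,1]<.2)&(s["z_map"]>0)
for y in np.arange(-.2,.3,.05):
    mm=m&(abs(X[...,1]-y)<.01); print(round(y,2),mm.sum(),np.percentile(X[mm][:,0],[5,50]) if mm.sum() else None)
E
```

```text
plate [0.5064 0.4119 0.08  ] depth [0.5149 0.424  0.0253]
tab [0.456  0.4054 0.072 ] depth [0.4553 0.404  0.0782]
rack [ 0.4769 -0.1681  0.038 ] depth [ 0.4802 -0.1743  0.012 ]
jig [0.5299 0.08   0.078 ] depth [0.5376 0.0779 0.0337]
beaker [0.444  0.5451 0.06  ] depth [0.4483 0.5587 0.0184]
timer [ 0.642  -0.2526  0.066 ] depth [ 0.6422 -0.2527  0.0655]
edge [0.37   0.2034 0.    ] depth [ 0.3701  0.2036 -0.0041]
-0.2 197 [0.5395 0.697 ]
-0.15 217 [0.5456 0.6331]
-0.1 629 [0.6208 0.6239]
-0.05 591 [0.6121 0.6151]
-0.0 529 [0.6032 0.6063]
0.05 532 [0.5376 0.5974]
0.1 526 [0.5368 0.5883]
0.15 445 [0.5767 0.5798]
0.2 202 [0.5689 0.572 ]
0.25 0 None
```

View pics/ortho.png

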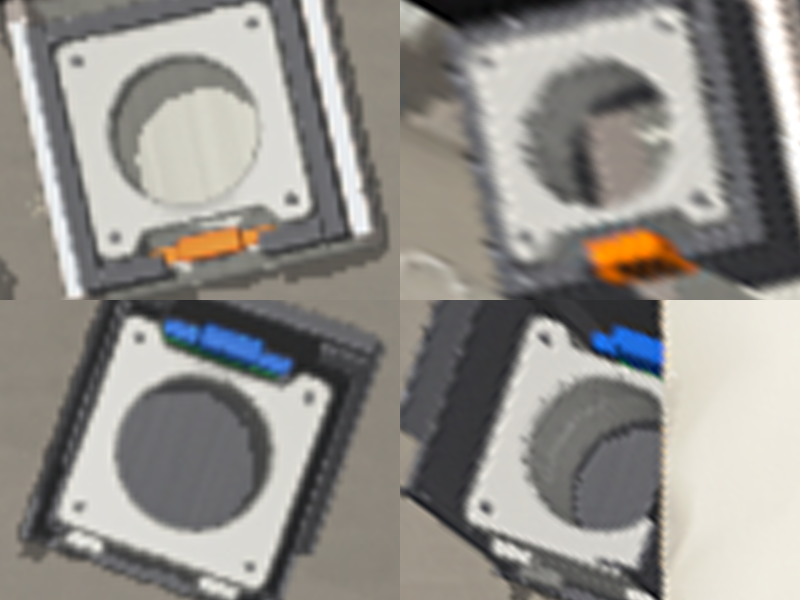

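```bash
cat > hlp.py <<'E'
import numpy as np
from scipy.spatial.transform import Rotation as R
from cell import manip,inverse_kinematics,cams,order
np.set_printoptions(precision=4,suppress=True)
def down(a,tilt=0,tax=None):
    "tool pointing down, jaws along world yaw a; then turned by tilt about horizontal axis of yaw tax"
    c,s=np.cos(a),np.sin(a); M=R.from_matrix(np.array([[0,c,s],[0,s,-c],[-1,0,0]]))
    if tilt: M=R.from_rotvec(tilt*np.array([np.cos(tax),np.sin(tax),0]))*M
    return M.as_rotvec()
def fr(o,yaw,p):
    c,s=np.cos(yaw),np.sin(yaw); return np.array([o[0]+c*p[0]-s*p[1],o[1]+s*p[0]+c*p[1],p[2]])
def st(msg=""):
    s=manip.state(); print(msg,"t%.2f"%s["clock"],"p",s["tool_pos"],"F",np.round(s["contact_force"],1),"M",np.round(s["moment"],2),"w%.4f"%s["gripper_width"],flush=True); return s
S=(.5162,.4175);SY=.215
K=(.4757,-.168);KY=-.336
E
python3 - <<'E'
from hlp import *
for k in(0,np.pi,-np.pi):
    print(k,"tab",inverse_kinematics(fr(S,SY,(-.0505,0,.12)),down(SY+k)))
    for phi in(1.3,np.pi/2,-np.pi/2):
        L=(.435,.17)
        print("  lay",phi,inverse_kinematics(fr(L,phi,(-.0505,0,.03)),down(phi+k)),"lug",inverse_kinematics(fr(L,phi,(.046,0,.03)),down(phi+k)))
    print("  rack",inverse_kinematics(fr(K,KY,(-.046,0,.06)),down(KY+k)))
E
```

```text
0 tab [ 0.6764  0.2575  1.8416 -0.      1.0424  0.4614]
  lay 1.3 [ 0.2235  0.0586  2.2761 -0.      0.807  -1.0765] lug [ 0.3966  0.1608  2.1598 -0.      0.8209 -0.9034]
  lay 1.5707963267948966 [ 0.2129  0.0815  2.2511 -0.      0.809  -1.3579] lug [ 0.4096  0.143   2.181  -0.      0.8176 -1.1612]
  lay -1.5707963267948966 [ 0.4181  0.1465  2.1769 -0.      0.8182  1.9889] lug [ 0.2226  0.0837  2.2486 -0.      0.8092  1.7934]
  rack [-0.3942  0.0455  2.2188 -0.      0.8773 -0.0582]
3.141592653589793 tab None
  lay 1.3 [0.2235 0.0586 2.2761 0.     0.807  2.0651] lug [0.3966 0.1608 2.1598 0.     0.8209 2.2382]
  lay 1.5707963267948966 [ 0.2129  0.0815  2.2511 -0.      0.809   1.7837] lug [ 0.4096  0.143   2.181  -0.      0.8176  1.9804]
  lay -1.5707963267948966 [ 0.4181  0.1465  2.1769 -0.      0.8182 -1.1527] lug [ 0.2226  0.0837  2.2486 -0.      0.8092 -1.3482]
  rack None
-3.141592653589793 tab None
  lay 1.3 [ 0.2235  0.0586  2.2761 -0.      0.807   2.0651] lug [ 0.3966  0.1608  2.1598 -0.      0.8209  2.2382]
  lay 1.5707963267948966 [ 0.2129  0.0815  2.2511 -0.      0.809   1.7837] lug [ 0.4096  0.143   2.181  -0.      0.8176  1.9804]
  lay -1.5707963267948966 [ 0.4181  0.1465  2.1769 -0.      0.8182 -1.1527] lug [ 0.2226  0.0837  2.2486 -0.      0.8092 -1.3482]
  rack None
```

```bash
python3 - <<'E'
from hlp import *
from vis import *
manip.move_pose(fr(S,SY,(-.0505,0,.125)),down(SY)); manip.set_gripper(.050,50); st()
im=[]
for n in("side","top"):
    c=cams.capture(n); np.savez(f"{n}1.npz",**{k:np.array(v) for k,v in c.items()})
    tp=manip.state()["tool_pos"]
    for x in(-.075,-.0505,-.0255):
        for z in(0.125,.144): print(n,x,z,proj(c,fr(S,SY,(x,0,z))))
    u,v=proj(c,tp).astype(int); a=c["image"][v-60:v+60,u-50:u+50]; print(n,"crop origin",u-50,v-60); im.append(cv2.resize(a,None,fx=4,fy=4,interpolation=cv2.INTER_CUBIC))
cv2.imwrite("pics/tip.png",np.hstack(im))
E
```

```text
t2.35 p [0.4669 0.4067 0.125 ] F [-0.2 -0.3  0.8] M [-0.08  0.04 -0.02] w0.0501
side -0.075 0.125 [239.8731 190.6099]
side -0.075 0.144 [239.2518 184.2107]
side -0.0505 0.125 [246.9186 187.7082]
side -0.0505 0.144 [246.355  181.3581]
side -0.0255 0.125 [253.9519 184.8116]
side -0.0255 0.144 [253.4447 178.5109]
side crop origin 196 127
top -0.075 0.125 [213.5607 285.924 ]
top -0.075 0.144 [211.782  284.9905]
top -0.0505 0.125 [212.0066 275.6834]
top -0.0505 0.144 [210.2101 274.5912]
top -0.0255 0.125 [210.4328 265.3138]
top -0.0255 0.144 [208.6186 264.0621]
top crop origin 162 215
```

View pics/tip.png

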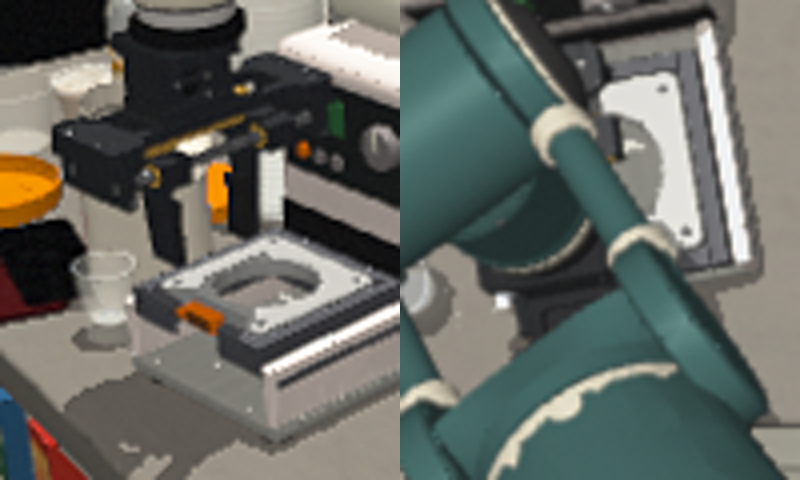

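```bash
python3 - <<'E'
from hlp import *
from vis import *
c=load("side1.npz"); tp=np.array([.4669,.4067])
T=lambda x,y,z: fr(tp,SY,(x,y,z))
pts=[(x,y,.125) for x in(-.0425,-.025,.025,.0425) for y in(-.009,.009)]
im=cv2.resize(c["image"][165:215,220:280],None,fx=12,fy=12,interpolation=cv2.INTER_NEAREST)
for i,p in enumerate(pts):
    q=proj(c,T(*p)); print(p,q); cv2.circle(im,tuple(((q-[220,165]+.5)*12).astype(int)),3,(0,0,255) if p[1]<0 else (0,255,0),-1)
cv2.imwrite("pics/tip2.png",im)
E
```

```text
(-0.0425, -0.009, 0.125) [236.7365 193.8069]
(-0.0425, 0.009, 0.125) [232.5082 191.7663]
(-0.025, -0.009, 0.125) [241.8694 191.6779]
(-0.025, 0.009, 0.125) [237.6356 189.6693]
(0.025, -0.009, 0.125) [256.0993 185.7758]
(0.025, 0.009, 0.125) [251.8532 183.8545]
(0.0425, -0.009, 0.125) [260.9329 183.771 ]
(0.0425, 0.009, 0.125) [256.6838 181.8789]
```

View pics/tip2.png

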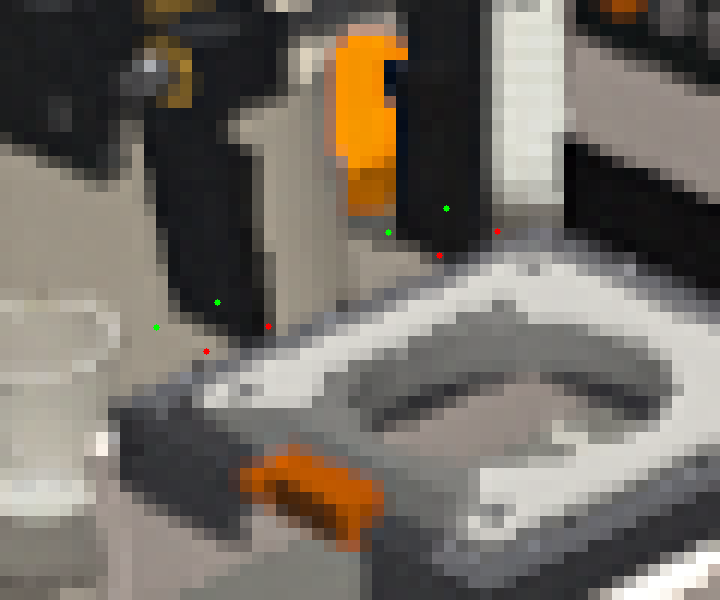

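```bash
sed -i 's/^S=.*/S=(.5166,.4180);SY=.215/; s/^K=.*/K=(.476,-.167);KY=-.336/' hlp.py; python3 - <<'E'
from hlp import *
manip.move_linear(fr(S,SY,(-.047,0,.100)),rate=.1); st("above")
manip.move_linear(fr(S,SY,(-.047,0,.068)),rate=.06); s=st("down")
if np.abs(s["contact_force"]).max()<6:
    manip.set_gripper(.0,45); manip.dwell(.2); st("squeezed")
E
```

```text
above t2.85 p [0.47   0.4074 0.0987] F [-0.8  1.   1.3] M [-0.16  0.    0.05] w0.0502
down t3.53 p [0.4707 0.4079 0.0678] F [-0.1  0.2  0.4] M [-0.03 -0.    0.03] w0.0501
squeezed t4.30 p [0.4709 0.4082 0.0683] F [-0.6 -0.3  3. ] M [-0.08  0.18 -0.  ] w0.0189
```

```bash
python3 - <<'E'
from hlp import *
from scipy.spatial.transform import Rotation as R
piv=fr(S,SY,(.055,0,.0655)); p0=fr(S,SY,(-.047,0,.068)); ax=np.array([-np.sin(SY),np.cos(SY),0])
for th in(.05,.1,.148):
    manip.move_linear(piv+R.from_rotvec(th*ax).apply(p0-piv),rate=.03,rot=down(SY,th,SY+np.pi/2))
    s=st(f"th{th}")
    if np.abs(s["contact_force"]).max()>20: break
E
```

```text
th0.05 t4.62 p [0.4712 0.4078 0.0725] F [ 0.6 -0.7 -1.3] M [-0.01 -0.01  0.04] w0.0193
th0.1 t4.93 p [0.4716 0.408  0.0777] F [ 1.  -0.4 -1.1] M [-0.07 -0.1  -0.01] w0.0193
th0.148 t5.25 p [0.4722 0.4083 0.0827] F [ 0.4 -0.1 -0.5] M [-0.02 -0.16  0.06] w0.0196
```

```bash
python3 - <<'E'
from hlp import *
f=-np.array([np.cos(SY),np.sin(SY),0]); rot=down(SY,.148,SY+np.pi/2)
p=manip.state()["tool_pos"]
manip.move_linear(p+f*.006,rate=.03,rot=rot); st("draw6")
manip.move_linear(p+f*.013,rate=.03,rot=rot); s=st("draw13")
if np.abs(s["contact_force"]).max()<12:
    manip.move_linear(p+f*.013+[0,0,.02],rate=.05,rot=rot); st("up20")
    manip.move_linear(p+f*.03+[0,0,.08],rate=.08,rot=down(SY)); manip.dwell(.15); st("up80 level")
    import cv2; c=cams.capture("side"); cv2.imwrite("pics/lift.png",cv2.resize(c["image"][110:260,160:360],None,fx=4,fy=4))
E
```

```text
draw6 t5.60 p [0.4654 0.4067 0.0826] F [-0.8 -0.2 -0.1] M [-0.07  0.1   0.  ] w0.0195
draw13 t5.98 p [0.459  0.4054 0.0827] F [-1.   0.5 -0.4] M [-0.08  0.04  0.02] w0.0193
up20 t6.53 p [0.4598 0.4056 0.1031] F [-0.1  0.  -1.4] M [-0.09  0.08  0.07] w0.0195
up80 level t7.62 p [0.4429 0.4016 0.1618] F [-0.6 -0.  -2.1] M [-0.12  0.14 -0.03] w0.0193
```

View pics/lift.png

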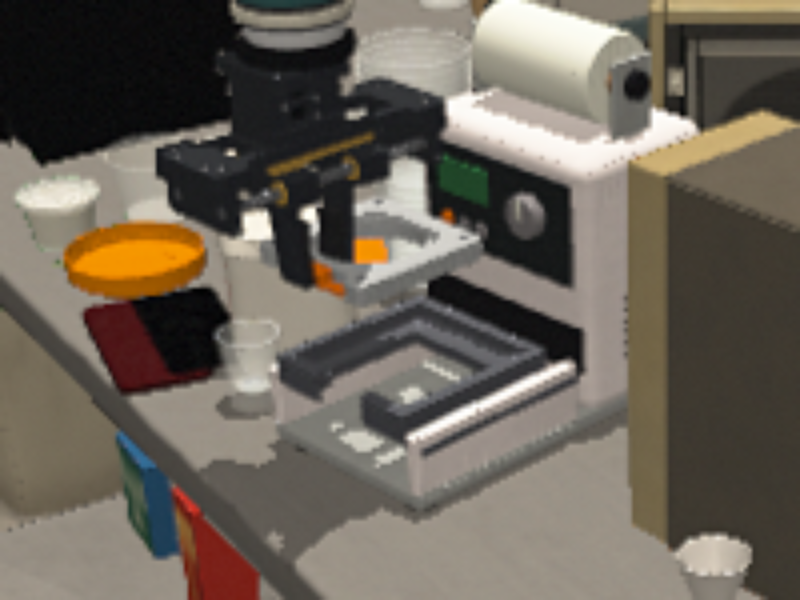

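```bash
python3 - <<'E'
from hlp import *
L=(.435,.17);PH=np.pi/2
g=lambda z:fr(L,PH,(-.047,0,z))
p=manip.state()["tool_pos"]
manip.move_pose(g(.16),down(PH)); st("over")
manip.move_linear(g(.02),rate=.12); st("20")
z=.006
manip.move_linear(g(z),rate=.04); s=st("6")
f0=s["contact_force"][2]
while z>.0025 and s["contact_force"][2]<f0+2:
    z-=.001; manip.move_linear(g(z),rate=.02); s=st(f"z{z:.3f}")
E
```

```text
over t9.28 p [0.4353 0.1232 0.1602] F [-0.3  0.9 -2.1] M [-0.1  -0.06 -0.01] w0.0192
20 t10.59 p [0.4358 0.1232 0.0207] F [ 0.1  0.9 -1.4] M [-0.04 -0.02 -0.05] w0.0192
6 t11.09 p [0.4346 0.1229 0.0056] F [-0.   0.6 -1.5] M [-0.01  0.04 -0.03] w0.0194
z0.005 t11.34 p [0.4351 0.123  0.0051] F [ 0.   0.6 -1.1] M [-0.04  0.01  0.01] w0.0190
z0.004 t11.59 p [0.435 0.123 0.004] F [-0.4 -0.  -2.5] M [-0.04  0.04  0.04] w0.0192
z0.003 t11.84 p [0.4352 0.1231 0.0033] F [-0.2  0.5  2.5] M [-0.09  0.17 -0.02] w0.0190
```

```bash
python3 - <<'E'
from hlp import *
import cv2
from vis import proj
L=(.435,.17);PH=np.pi/2
manip.set_gripper(.048,40); st("open")
manip.move_linear(fr(L,PH,(-.047,0,.09)),rate=.12); manip.dwell(.2)
manip.move_pose(fr(L,PH,(.046,0,.09)),down(PH-np.pi)); st("lug above")
c=cams.capture("side"); 
im=cv2.resize(c["image"][190:310,230:390],None,fx=5,fy=5,interpolation=cv2.INTER_CUBIC)
for q in((-.064,0,.0145),(-.055,-.055,.015),(.055,-.055,.015),(.055,.055,.015),(-.055,.055,.015),(.037,0,.015)):
    u=proj(c,fr(L,PH,q)); cv2.circle(im,tuple(((u-[230,190]+.5)*5).astype(int)),2,(0,0,255),-1)
cv2.imwrite("pics/laid.png",im)
E
```

```text
open t12.43 p [0.435  0.1231 0.0029] F [ 0.2 -0.1 -0.3] M [-0.02  0.02  0.  ] w0.0480
lug above t16.31 p [0.435  0.2159 0.09  ] F [-0.2 -0.8  0.1] M [ 0.    0.14 -0.01] w0.0482
```

View pics/laid.png

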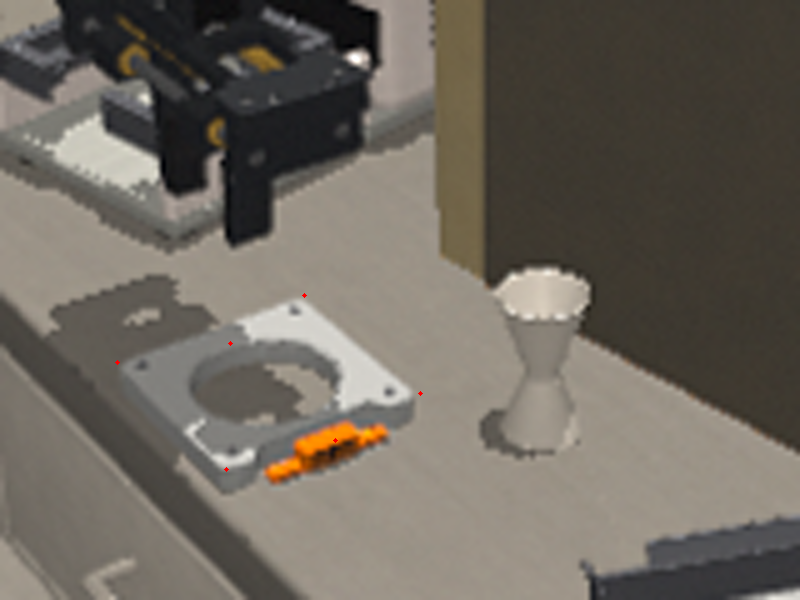

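```bash
python3 - <<'E'
from hlp import *
import cv2
from vis import *
L=(.435,.17);PH=np.pi/2
manip.move_linear(fr(L,PH,(.046,0,.02)),rate=.12)
manip.move_linear(fr(L,PH,(.046,0,.003)),rate=.05); s=st("down")
manip.set_gripper(0,50); manip.dwell(.1); st("grip")
manip.move_linear(fr(L,PH,(.046,0,.15)),rate=.15); st("lift")
manip.move_pose(fr(K,KY,(-.046,0,.15)),down(KY)); st("over rack")
manip.move_linear(fr(K,KY,(-.046,0,.095)),rate=.1); manip.dwell(.1); st("above rack")
im=[]
for n,o in(("side",(310,250)),("top",(395,230))):
    c=cams.capture(n); np.savez(f"{n}2.npz",**{k:np.array(v) for k,v in c.items()})
    a=cv2.resize(c["image"][o[1]:o[1]+110,o[0]:o[0]+80 if n=="top" else o[0]+120],None,fx=4,fy=4,interpolation=cv2.INTER_CUBIC); im.append(a)
cv2.imwrite("pics/rack.png",np.hstack(im))
E
```

```text
down t17.58 p [0.4346 0.2159 0.0026] F [ 0.5 -0.4 -0.3] M [ 0.09  0.17 -0.02] w0.0482
grip t18.25 p [0.4352 0.2162 0.0032] F [-0.4  1.3  1.5] M [ 0.1   0.18 -0.02] w0.0175
lift t19.38 p [0.4341 0.2156 0.1488] F [-0.3  0.7 -2.3] M [ 0.09  0.2  -0.01] w0.0175
over rack t21.15 p [ 0.4325 -0.1515  0.1497] F [ 0.1 -0.3 -2. ] M [-0.07  0.17 -0.02] w0.0174
above rack t21.95 p [ 0.4334 -0.1521  0.0959] F [ 0.   0.4 -2.5] M [-0.03  0.16 -0.05] w0.0174
```

View pics/rack.png

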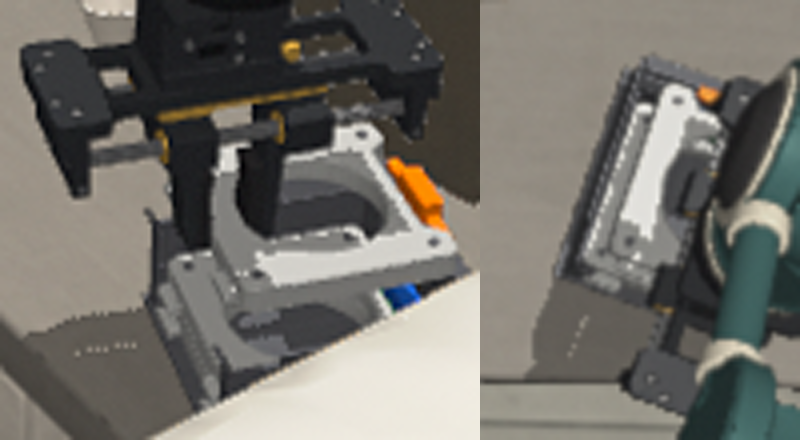

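```bash
python3 - <<'E'
from hlp import *
from vis import *
t=load("top2.npz");s=load("side2.npz");t0=load("top0.npz");s0=load("side0.npz")
Q=(.4769,-.1681); z=manip.state()["tool_pos"][2]-.003+.015; print(z)
im=np.vstack([np.hstack([ortho(t,*Q,z),ortho(s,*Q,z)]),np.hstack([ortho(t0,*Q,.071),ortho(t0,*Q,.038)])])
cv2.imwrite("pics/held.png",im)
for n,q in(("tcp",fr(K,KY,(-.046,0,0))),("plate c",fr(K,KY,(0,0,0)))): print(n,200-(q[1]-Q[1])*2000,150-(q[0]-Q[0])*2000)
for x in(-.0457,.0457):
  for y in(-.0457,.0457):
    q=fr(K,KY,(x,y,0)); print(200-(q[1]-Q[1])*2000,150-(q[0]-Q[0])*2000)
E
```

```text
0.10787674624459313
tcp 167.46636576097623 238.6554582847453
plate c 197.8 151.8
253.95320345411898 268.22481583339675
81.37518416660338 207.95320345411903
314.22481583339663 95.64679654588102
141.64679654588107 35.37518416660332
```

View pics/held.png

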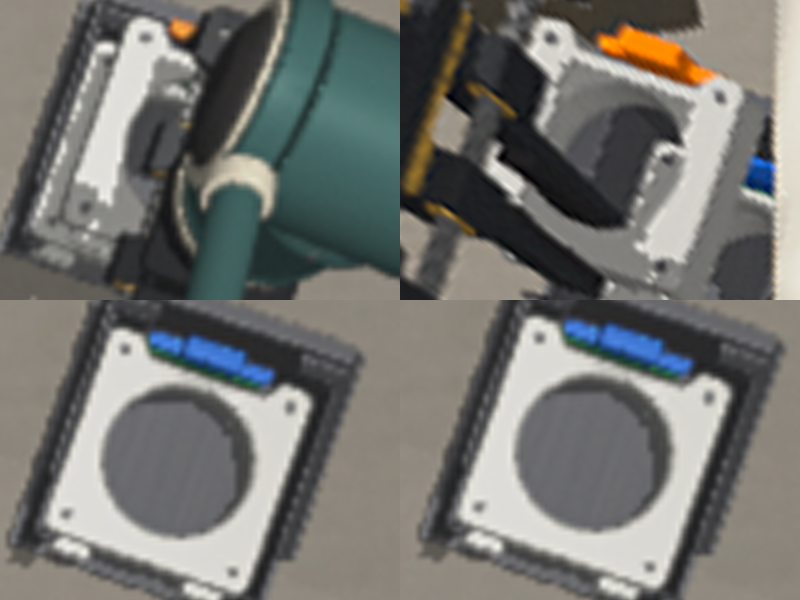

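```bash
python3 - <<'E'
from hlp import *
from vis import *
t0=load("top0.npz"); O=(.4757,-.1655); s=2.6; N=400
def rect(z):
    h=N/2/s/1000
    W=[fr(O,KY,(a*h,b*h,z)) for a,b in((1,1),(1,-1),(-1,-1),(-1,1))]
    H=cv2.getPerspectiveTransform(np.float32([proj(t0,p) for p in W]),np.float32([(0,0),(N,0),(N,N),(0,N)]))
    return cv2.warpPerspective(t0["image"],H,(N,N),flags=cv2.INTER_CUBIC)
out=[]
for z,m in((.071,(67,)),(.038,(55,57.5))):
    im=rect(z); g=cv2.cvtColor(im,cv2.COLOR_BGR2GRAY).astype(float)
    pr=g[160:300].mean(0); d=np.diff(cv2.GaussianBlur(pr[None],(7,1),1.5)[0]); k=[i for i in range(3,N-4) if abs(d[i])>1.2 and abs(d[i])==abs(d[i-3:i+4]).max()]
    print(z,[(round((N/2-i-.5)/s,1),round(d[i],1)) for i in k])
    for q in m:
        for sg in(1,-1):
            u=int(N/2+sg*q*s); cv2.line(im,(u,0),(u,25),(0,0,255),1); cv2.line(im,(0,u),(25,u),(0,0,255),1); cv2.line(im,(u,N-25),(u,N),(0,0,255),1)
    out.append(im)
cv2.imwrite("pics/rackrect.png",np.hstack(out))
E
```

```text
0.071 [(74.8, np.float64(-7.0)), (70.2, np.float64(-3.1)), (66.3, np.float64(5.3)), (59.8, np.float64(15.4)), (43.7, np.float64(-5.8)), (-29.4, np.float64(6.8)), (-46.7, np.float64(-15.8)), (-54.0, np.float64(5.4)), (-57.5, np.float64(-1.8)), (-62.5, np.float64(5.5))]
0.038 [(70.6, np.float64(-6.9)), (66.0, np.float64(-2.9)), (61.7, np.float64(4.9)), (55.2, np.float64(14.9)), (38.7, np.float64(-5.6)), (32.9, np.float64(-1.5)), (-36.7, np.float64(6.4)), (-54.0, np.float64(-15.3)), (-61.7, np.float64(5.4)), (-70.6, np.float64(4.7))]
```

View pics/rackrect.png

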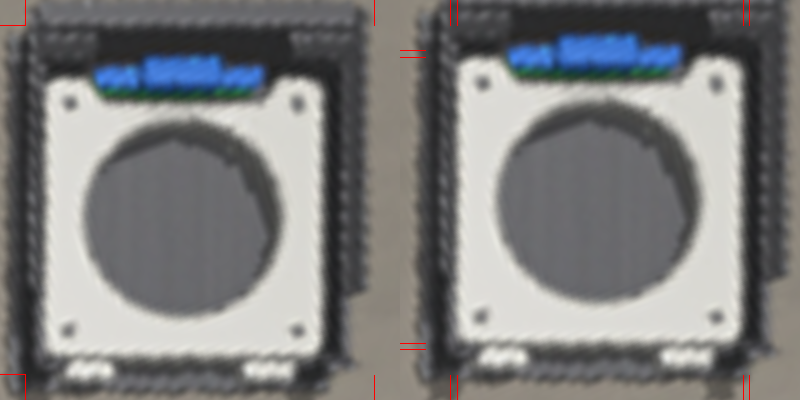

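```bash
python3 - <<'E'
from hlp import *
from vis import *
for n in("top0.npz","side0.npz"):
    c=load(n); r,p,Kc=cam(c); v,u=np.mgrid[0:480,0:640]; X=p+(np.stack([u,v,np.ones_like(u)],-1)@np.linalg.inv(Kc).T@r.T)*c["z_map"][...,None]
    O=np.array([.4757,-.1655]) if n[0]=="t" else np.array([.4757,-.1685])
    d=X[...,:2]-O; cs,sn=np.cos(KY),np.sin(KY); x=d[...,0]*cs+d[...,1]*sn; y=-d[...,0]*sn+d[...,1]*cs; z=X[...,2]
    ok=(c["z_map"]>0)&(abs(x)<.09)&(abs(y)<.085)
    print(n,"plate z",np.median(z[ok&(abs(x)<.03)&(abs(abs(y)-.047)<.004)]))
    for nm,a,b in(("y",y,x),("x",x,y)):
        for lo,hi in((-.085,-.056),(.05,.085)):
            print(nm,lo)
            for z0,z1 in((.035,.05),(.05,.06),(.06,.066),(.066,.08)):
                m=ok&(abs(b)<.04)&(a>lo)&(a<hi)&(z>z0)&(z<z1)
                if m.sum()>3: print("   z",z0,z1,m.sum(),np.percentile(a[m],[2,25,50,75,98])*1e3)
E
```

```text
top0.npz plate z 0.0377751211947579
y -0.085
   z 0.035 0.05 44 [-58.0126 -57.1098 -56.6931 -56.4601 -56.0686]
   z 0.05 0.06 37 [-59.4856 -57.8933 -57.2548 -56.8037 -56.0326]
   z 0.06 0.066 51 [-62.8024 -60.0276 -59.1619 -58.1135 -56.2334]
   z 0.066 0.08 64 [-64.2544 -62.7682 -61.7234 -60.6919 -57.4089]
y 0.05
   z 0.035 0.05 67 [50.1015 51.363  52.8121 54.7933 61.9032]
   z 0.05 0.06 12 [57.9264 58.5539 58.6949 59.7469 61.5178]
   z 0.06 0.066 23 [58.9346 59.7304 60.4482 61.0839 65.0662]
   z 0.066 0.08 44 [61.231  62.8513 64.2534 65.06   65.8724]
x -0.085
x 0.05
   z 0.035 0.05 104 [50.7313 57.4061 62.599  68.049  69.1665]
   z 0.05 0.06 34 [58.6845 67.3742 68.1101 68.4717 69.0978]
   z 0.06 0.066 55 [58.326  68.1816 69.0435 73.2786 78.1868]
   z 0.066 0.08 104 [61.6856 70.043  72.6562 74.7347 77.6698]
side0.npz plate z 0.03618410603577221
y -0.085
   z 0.05 0.06 12 [-61.6712 -59.7886 -58.9705 -58.1479 -57.3808]
   z 0.06 0.066 8 [-63.0417 -62.7258 -61.6143 -60.7053 -59.7172]
   z 0.066 0.08 18 [-65.0028 -64.3583 -63.1732 -62.9444 -61.2084]
y 0.05
   z 0.035 0.05 254 [50.4192 55.2983 58.0583 59.2058 61.9247]
   z 0.05 0.06 141 [55.8942 57.7638 58.9099 59.9685 63.1198]
   z 0.06 0.066 108 [57.0003 59.3146 60.8217 62.7084 66.0746]
   z 0.066 0.08 70 [58.9936 62.1313 63.3586 64.219  66.5345]
x -0.085
x 0.05
   z 0.035 0.05 122 [52.7438 58.9774 67.8519 68.8835 69.8014]
   z 0.05 0.06 68 [58.846  67.9399 68.7184 69.2604 70.1301]
   z 0.06 0.066 58 [67.2754 68.552  69.2879 74.8032 78.8208]
   z 0.066 0.08 90 [63.2327 70.0379 72.2181 74.8613 78.0744]
```

```bash
sed -i 's/^K=.*/K=(.4757,-.1643);KY=-.336/' hlp.py; python3 - <<'E'
from hlp import *
off=np.zeros(3); g=lambda z:fr(K,KY,(-.046,0,z))+off
manip.move_linear(g(.095),rate=.05); manip.move_linear(g(.078),rate=.06); manip.dwell(.1); s=st("78"); f0=s["contact_force"]
z=.078
while z>.0405:
    z-=.003; manip.move_linear(g(z),rate=.05); s=st(f"{z:.3f}"); d=s["contact_force"]-f0
    lat=d*[1,1,0]
    if np.linalg.norm(lat)>4: off+=lat/np.linalg.norm(lat)*.0007; print("shift",off)
    if d[2]>6: print("contact"); break
E
```

```text
78 t22.83 p [ 0.4323 -0.1491  0.0778] F [ 0.3 -0.3 -2.1] M [-0.03  0.18 -0.02] w0.0177
0.075 t23.08 p [ 0.4322 -0.1491  0.0749] F [-0.5  0.4 -1.8] M [-0.05  0.21  0.09] w0.0173
0.072 t23.33 p [ 0.4321 -0.149   0.0718] F [ 1.5  0.1 -1.9] M [-0.12  0.14  0.02] w0.0171
0.069 t23.58 p [ 0.4321 -0.149   0.0687] F [ 0.3 -0.4 -2.2] M [-0.07  0.15  0.01] w0.0172
0.066 t23.83 p [ 0.432  -0.149   0.0657] F [ 0.5  0.1 -1.4] M [0.01 0.18 0.03] w0.0174
0.063 t24.08 p [ 0.4321 -0.149   0.0627] F [-0.7 -0.4 -1.4] M [-0.06  0.19  0.04] w0.0176
0.060 t24.33 p [ 0.4321 -0.149   0.0597] F [ 0.5  0.6 -1. ] M [-0.01  0.13  0.01] w0.0173
0.057 t24.58 p [ 0.4321 -0.149   0.0568] F [-0.7  0.1 -1.7] M [-0.05  0.23 -0.05] w0.0175
0.054 t24.83 p [ 0.432  -0.149   0.0537] F [-1.2 -0.2 -2.7] M [-0.03  0.09 -0.03] w0.0174
0.051 t25.08 p [ 0.432  -0.149   0.0507] F [ 0.2  0.4 -2.2] M [-0.06  0.14 -0.02] w0.0172
0.048 t25.33 p [ 0.4321 -0.1491  0.0478] F [-0.6 -0.8 -1.9] M [-0.07  0.17 -0.05] w0.0174
0.045 t25.58 p [ 0.432  -0.1491  0.0447] F [-0.9 -0.  -2.4] M [-0.06  0.17 -0.04] w0.0175
0.042 t25.83 p [ 0.432  -0.149   0.0417] F [-0.2  0.9 -1.8] M [-0.03  0.24  0.02] w0.0175
0.039 t26.08 p [ 0.4325 -0.1492  0.0411] F [-6.6  2.5 17. ] M [ 0.37  1.4  -0.03] w0.0173
shift [-0.0006  0.0003  0.    ]
contact
```

```bash
python3 - <<'E'
from hlp import *
import cv2
from vis import *
g=lambda z:fr(K,KY,(-.046,0,z))
manip.move_linear(g(.0408),rate=.03); st("relax")
manip.set_gripper(.040,30); manip.dwell(.25); st("open")
manip.move_linear(g(.13),rate=.12); st("up"); manip.set_gripper(0,20)
c=cams.capture("side"); np.savez("side3.npz",**{k:np.array(v) for k,v in c.items()})
Q=(.4769,-.1681)
cv2.imwrite("pics/placed.png",np.hstack([ortho(c,*Q,.053),cv2.resize(c["image"][270:360,330:450],(400,300),interpolation=cv2.INTER_CUBIC)]))
E
```

```text
relax t26.33 p [ 0.4328 -0.1493  0.0412] F [-0.2 -0.   1.9] M [ 0.   0.3 -0. ] w0.0173
open t27.10 p [ 0.4323 -0.1491  0.0408] F [-0.1 -1.2  0.3] M [-0.09  0.09  0.03] w0.0399
up t27.99 p [ 0.4317 -0.1489  0.1293] F [-0.3  0.5 -0.7] M [-0.1   0.11  0.03] w0.0402
```

View pics/placed.png

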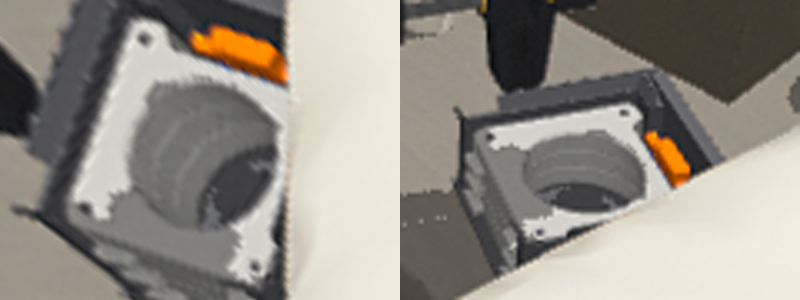

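```bash
python3 - <<'E'
from hlp import *
g=lambda z:fr(K,KY,(-.046,0,z))
manip.move_linear(g(.058),rate=.1); manip.dwell(.1); s=st("58"); f0=s["contact_force"][2]; z=.058
while z>.046 and s["contact_force"][2]-f0<8:
    z-=.0007; manip.move_linear(g(z),rate=.02); s=manip.state()
st(f"press z{z:.4f}"); manip.dwell(.3); st("held")
manip.move_linear(g(.07),rate=.05); manip.move_linear(g(.25),rate=.15); st("away")
manip.move_pose([.36,.25,.3],down(KY)); st("clear")
import cv2
from vis import *
Q=(.4769,-.1681); t=cams.capture("top"); c=cams.capture("side")
cv2.imwrite("pics/final.png",np.hstack([ortho(t,*Q,.053),cv2.resize(t["image"][170:320,140:540],(400,150)).repeat(2,0)]))
E
```

```text
58 t29.71 p [ 0.4331 -0.1495  0.0588] F [ 0.5  0.6 -0.2] M [-0.12  0.08  0.02] w0.0003
press z0.0524 t31.71 p [ 0.4324 -0.1492  0.0534] F [-3.6  1.4  8.8] M [0.1  0.69 0.02] w0.0003
held t32.01 p [ 0.4324 -0.1492  0.0534] F [-3.1  1.  10.2] M [ 0.1   0.71 -0.06] w0.0006
away t33.86 p [ 0.4316 -0.1489  0.2488] F [ 0.4 -0.  -0.8] M [-0.04  0.1  -0.01] w0.0006
clear t35.37 p [0.3603 0.2494 0.2997] F [ 0.3 -0.2  0.1] M [-0.11  0.09  0.03] w0.0004
```

View pics/final.png

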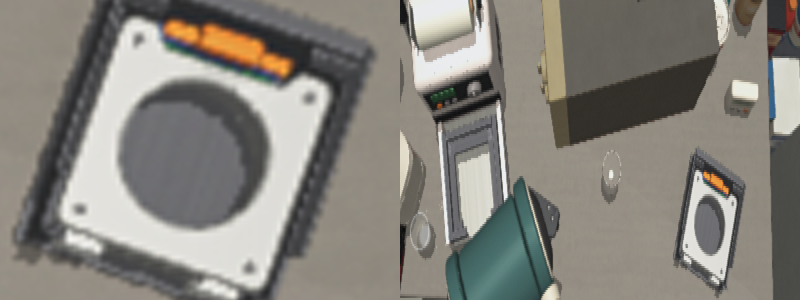

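```bash
python3 -c "
from hlp import *
order.close_job(); st('done')"
```

```text
the job is handed in; nothing more can be done
the job is handed in; nothing more can be done
```

The orange-tab plate is in the rack on the other two plates, with its tab in the back pocket. I handed the job in at about 35 s on the robot's clock. `close_job` gives no verdict, so the result rests on my own checks.

**What I did**
- **Off the sealer:** I squeezed the tab fully in (fingers closed to 19 mm). Then I raised the tab end 0.148 rad, drew the plate 13 mm to the front and lifted it, still squeezed.
- **Regrasp:** I laid the plate flat on the free worktop, let go, and took it by the lug end.
- **Into the rack:** It went down with no side contact, touched the stack at the expected height and was let go. I then pressed it from above with about 9–10 N.

**Last checks**
- **Height:** the fingertips stopped at 53.4 mm when pressing, against a nominal plate top of 53 mm.
- **Position:** in the final top picture the plate is square to the rack and within about 1 mm of its centre, with the tab sprung out in the pocket.
- **Other objects:** the jigger, beaker and timer show no visible shift in that picture. The arm was clear of everything.

**Disagreement:** the two cameras differed by 3–5 mm sideways. I settled this by comparing the fingers and the held plate with the scene in the same image, and by using the rack's depth readings. I moved the rack estimate 2.7 mm before lowering the plate.

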